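# Press and hold a picture magnet in the badge press

### The arm

A 6-joint arm with a two-finger parallel gripper is mounted at the origin on a cart in front of the work surface, level with it; the furniture and walls round the work are solid. World frame = base frame: x ahead of the robot, y to its left, z up, the work surface at z = 0. Lengths are in m, angles in rad, forces in N, time in s.
With the tool pointing down it reaches from about 0.4 to 0.825 m from the base axis. Payload 7 kg.
Tool frame: the origin (TCP) lies on the centre line of the jaws, within the pads' length; the fingertips stand 19 mm ahead of it and the grasp point (between the pads) is the TCP; z points along the fingers, y is the line along which they close (so a half turn about z gives the same grasp; the last joint's range is limited). The gripper opens to 88 mm and grips with 3 to 60 N. Pads are 19 mm wide; open, the fingers measure 130 mm over their backs; the gripper's body (78 mm by 193 mm) begins 47 mm behind the grasp point.
Start: joints at [1.492, 0.359, 0.012, 0, -1.224, -0.288], TCP at [0.242, 0.63, 0.221] pointing down, gripper open.
Joint ranges: [-3.07, 3.07], [-1.43, 2.12], [-1.02, 1.25], [-3.03, 1.67], [-3.05, -0], [-3.03, 3.03]. Speed limits (rad/s): [2.39, 2.39, 3.01, 3.14, 3.14, 3.14].

### API

Orientations are given as [roll, pitch, yaw] about the fixed x, y, z axes, in that order (R = Rz(yaw) Ry(pitch) Rx(roll)).
In Python, from station import arm, imaging, models gives the robot as it stands.
- The arm moves only by the tool play_rows, never from a script. Its arguments are lists of equal length, an entry for each row: "travel": the shift along the tool's x, y, z in units of 25 mm (1.0 is 25 mm), a list of three; "twist": the turn about the tool's z in units of 0.15 rad (1.0 is 0.15 rad). A call has 1 to 8 rows; each row shifts and turns the commanded pose from where the row before left it, along the tool's axes as they then stand; what a row does not reach is not made up. A row lasts 1/8 s, in which the tool goes at most 62.5 mm and 10.7 degrees, less where a joint would pass 70% of its speed; a pose out of reach is approached as far as the arm can. A call with a number of a shift or a turn outside -1 to 1 is refused whole. A call with a gripper value outside its range is refused whole. "fingers" is the opening, from 0 (shut) to 1 (fully open), set as the call begins (left out, the last holds). The fingers move at their own pace and stop on an object; "newtons" is the grip in N (left out, the last holds). Time passes only in rows, so rows that do not move let the fingers close. It gives the time, the measured TCP pose, the force, the opening and the grip force at its end, in the units of the state.
- arm.get_state(): the state, without advancing time (a new reading comes with each control period).
- imaging.grab_frame(name): name is "scene" or "top" or "wrist"; returns a dict with "pixels" (384x512x3 uint8, red, green, blue), "fx", "fy", "cx", "cy" (pixels), "R" (3x3) and "t" (3): a world point X has camera coordinates R X + t; the wrist camera has in their place "T_tool_cam" (4x4, takes a point from camera to tool coordinates, whose origin is the TCP and whose axes are the flange's). Camera axes: x right, y down, z forward; pixel columns grow to the right and rows downward; lengths in m; the calibration is good to about 2 mm. A picture is of the moment at which its call begins: read the wrist's pose just before it. There is no depth.
- arm.job_done(): hands the job in; it is judged then, once.
Trained networks look in the newest picture that a camera, given by its name, has taken for a name from the list of things; names that differ only in an ending like _2 or _b are one class to them, and where a whole thing is asked for, a point or a joint stands for the part that bears it (a point fixed in the world has none). Each returns a list of dicts, best first, with "confidence" (0 to 1); they miss things now and then, are a little off and sometimes report something else, mostly with a low value. They report only what shows in the picture. A call takes as long as a camera call.
- models.boxes_of(name, camera): "extent" ([centre column, centre row, width, height] in pixels, round what is visible of it).
- models.silhouettes(name, camera): "pixels" (384x512 bool, what is visible of it) and "extent" ([centre column, centre row, width, height] in pixels, round what is visible of it).
The state is a dict: "t": time; "q": joint angles; "qd": joint speeds; "joint_efforts": joint torques, N m; "eef_pos": TCP position; "ee_rot": TCP orientation; "force": force on the tool from outside, world axes, zero at the start; "moment": the same for the moment, N m; "width": finger opening in m; "gripper_force": force on a finger pad.
Only numpy, scipy, OpenCV 4.12 (cv2) and the standard library are available. Lean on these libraries where they do the work, as an engineer would, in place of code of your own. Each camera call takes 0.05 s, during which the arm holds its last target. There are 200 camera calls.

### The job

Make up the heart picture magnet in the blue badge press: lay the black magnet back in the round nest of the press's sliding tray, lay the white heart picture, picture up, centred on top of it, and push the tray fully home under the ram. Then bring the press handle all the way down to its stop and finish still holding it there, pressed down by the gripper's fingers, so that the glue can grab. Leave the green flower picture and the other things on the counter where they are.

Things in the scene. Friction and masses are not known exactly. Their poses are not given: they have to be found in the camera images.
- press: blue bench press with a C-shaped frame, fixed, its T-handle toward the robot. Origin: on the counter straight below the ram axis; x points to the rear column (x 68 to 130 mm, 60 mm wide, 195 mm high), y to the left, where the tray comes out, z up. Slide bed y -65 to +210 mm, 100 mm wide, rails 45 mm high. Ram guide of 24 mm radius over the origin; raised ram pad 102 mm above the counter
- tray (a joint): sliding tray of the press, m: 0 = fully out to the left (+y of the press), 0.12 = fully home against its stop, the nest then exactly under the ram. It starts out (0 to 0.03), moves along -y of the press with about 1.5 N of friction and stays where it is left
- nest (a point): centre of the floor of the round nest in the tray: a recess 47 mm across and 3 mm deep in the top of a steel boss of 68 mm diameter; the floor is 47 mm above the counter. Axes as the press
- tray_knob (a point): middle of the tray's upright black knob, a round post 18 mm in diameter whose top is 13 mm above this point (79 mm above the counter) and whose grip is 31 mm high; it stands on the tray 95 mm to the left (+y of the press) of the nest
- handle (a joint): press lever, rad: 0 = raised, where its return spring holds it; 0.55 = all the way down on its stop, the lever then level. No latch: it springs up when let go. Pushed at the grip it takes 2 N to start and, with a badge under the ram, about 11 N at the stop; over the last stretch a spring in the ram pad is squeezed 5 mm, which loads the badge with about 14 N
- handle_grip (a point): centre of the lever's black rubber T-bar, a level round bar 22 mm thick, 90 mm long along the press's y axis. It moves on an arc of 215 mm radius about point handle_hinge: raised, the lever points toward the robot 0.55 rad above level (grip 282 mm above the counter); down, it is level (170 mm). Push it down from above, or grip across it
- handle_hinge (a point): pivot axis of the handle, parallel to the press's y axis, 85 mm behind the ram axis, 170 mm above the counter
- ram_pad: round rubber-faced pad at the lower end of the ram, 39 mm across. Origin: centre of its underside, 102 mm above the counter when raised; the handle lowers it onto the badge (whose top is 63 mm above the counter)
- magnet_back: black magnet disc with a tan glue ring on its top, 44 mm in diameter, 8 mm thick, 35 g, lying flat, glue ring up. Origin: centre of its underside
- heart_face: white picture disc with a red heart on its top, 44 mm in diameter, 8 mm thick, 25 g, lying flat picture up. Origin: centre of its underside
- flower_face: green picture disc with a white flower, same size as the heart disc; not wanted now, leave it. Origin: centre of its underside
- tea_mug: white mug right of the monitor's foot, 92 mm across, 95 mm high. Origin: under its middle. Leave it
- calculator: grey desk calculator, 168x108x22 mm, origin under its middle. Leave it
- stapler: red stapler, 150x40x45 mm, origin under its middle. Leave it
- tape_measure: yellow round tape measure, 58x69x22 mm, origin under its middle. Leave it
- ink_pad: blue stamp pad, 64x92x16 mm, origin under its middle. Leave it
- stamp: hand stamp with a red handle, 24x44x70 mm, origin under its middle. Leave it

How it is judged:
On the way, in this order (a step that is already met when the one before it is completed fails the run):
1. the magnet back lies down in the nest and is let go (horizontal distance between magnet_back and nest below 0.0035 m and z of magnet_back in the frame of nest below 0.0018 m and angle between magnet_back's own z axis and vertical below 0.06 rad and contact force between the fingers and magnet_back below 0.2 N), for 0.2 s.
2. the heart picture lies centred on the magnet back and is let go (horizontal distance between magnet_back and nest below 0.0035 m and z of magnet_back in the frame of nest below 0.0018 m and angle between magnet_back's own z axis and vertical below 0.06 rad and horizontal distance between heart_face and magnet_back below 0.006 m and z of heart_face in the frame of nest between 0.0065 and 0.01 m and angle between heart_face's own z axis and vertical below 0.08 rad and contact force between the fingers and heart_face below 0.2 N), for 0.2 s.
3. the tray is fully home with the stack on it, the handle still up (horizontal distance between magnet_back and nest below 0.0035 m and z of magnet_back in the frame of nest below 0.0018 m and angle between magnet_back's own z axis and vertical below 0.06 rad and horizontal distance between heart_face and magnet_back below 0.006 m and z of heart_face in the frame of nest between 0.0065 and 0.01 m and angle between heart_face's own z axis and vertical below 0.08 rad and value of joint tray above 0.116 m and value of joint handle below 0.2 rad), for 0.1 s.
At the end, for the whole second after the job is handed in: Tray home within 4 mm; magnet flat in the nest within 3.5 mm; heart picture flat on it, centred within 6 mm; handle within 0.03 rad of its stop, held down by the fingers with over 4 N; the ram pad presses the picture with over 8 N; all through the last second (all of step 2 and value of joint tray above 0.116 m and value of joint handle above 0.52 rad and contact force between ram_pad and heart_face above 8 N and contact force between the fingers and handle above 4 N and velocity of joint handle between -0.1 and 0.1 rad/s); the arm keeps its last pose, push and grip.
It fails at once if the flower picture or another thing on the counter is pushed more than 3 cm out of its place (distance of any of tea_mug, calculator, stapler, tape_measure, ink_pad, stamp, flower_face from where it was at the start of the episode above 0.03 m).
It also fails if it takes over 72 s, if anything falls off the work surface, if the arm or the gripper's body presses on something with over 40 N, if the wrist force passes 120 N, or if a joint passes its speed limit or range.

## Working session

There is one attempt and no reset: what is moved stays moved. The work goes in short steps, Python scripts to look and compute and a tool call to move; the robot and the scene stay as the last step left them, time stands still between calls to the robot, and variables do not carry over. Pictures are saved under pics/ and viewed, at most 10 in all, crops included, and the job is handed in when it is done.

Besides the shell and the picture viewer there is one more tool, called after "Emit:" as name(argument=value, ...) on one line, values as JSON. play_rows: Moves the arm, as the interface text tells. Shifts and turns lie within -1 to 1; 1 stands for 25 mm of shift or 0.15 rad of turn. Its arguments: {"type":"object","properties":{"travel":{"type":"array","items":{"type":"array","items":{"type":"number"}}},"twist":{"type":"array","items":{"type":"number"}},"fingers":{"type":"number"},"newtons":{"type":"number"}},"required":["travel","twist"]}

```bash
mkdir -p pics; ls
cat > h.py <<'E'
import numpy as np, cv2
from station import arm, imaging, models
def grab(n,save=None):
    f=imaging.grab_frame(n)
    if save: cv2.imwrite('pics/'+save,cv2.cvtColor(f['pixels'],cv2.COLOR_RGB2BGR))
    return f
def ray(f,uv,z):
    d=np.array([(uv[0]-f['cx'])/f['fx'],(uv[1]-f['cy'])/f['fy'],1.])
    R=np.array(f['R']);t=np.array(f['t']);o=-R.T@t;d=R.T@d
    return o+d*(z-o[2])/d[2]
def proj(f,X):
    c=np.array(f['R'])@np.array(X)+np.array(f['t'])
    return np.array([f['fx']*c[0]/c[2]+f['cx'],f['fy']*c[1]/c[2]+f['cy']])
def rot(r):
    from scipy.spatial.transform import Rotation
    return Rotation.from_euler('xyz',r).as_matrix()
def wrist(save=None):
    s=arm.get_state(); f=grab('wrist',save); f=dict(f)
    T=np.eye(4);T[:3,:3]=rot(s['ee_rot']);T[:3,3]=s['eef_pos']
    M=np.linalg.inv(T@np.array(f['T_tool_cam'])); f['R']=M[:3,:3];f['t']=M[:3,3]
    return f
def cen(sil):
    y,x=np.nonzero(sil['pixels']); return np.array([x.mean(),y.mean()])
E
cat > a.py <<'E'
from h import *
s=arm.get_state(); print({k:np.round(v,3).tolist() for k,v in s.items()})
for n in ['top','scene']:
    f=grab(n,n+'0.png'); print(n,np.round(-np.array(f['R']).T@np.array(f['t']),3))
    for o,z in [('magnet_back',.008),('heart_face',.008),('flower_face',.008),('nest',.05),('tray_knob',.079),('handle_grip',.282),('press',.1),('tea_mug',.05),('stapler',.04),('calculator',.02),('tape_measure',.02),('ink_pad',.016),('stamp',.05)]:
        L=models.silhouettes(o,n)
        for d in L[:2]:
            c=cen(d); print(o,round(d['confidence'],2),np.round(d['extent']),np.round(c,1),np.round(ray(f,c,z),4))
E
python3 a.py
```

```text
pics
{'t': 0.0, 'q': [1.492, 0.359, 0.011, -0.0, -1.224, -0.288], 'qd': [-0.0, 0.0, 0.001, -0.001, -0.001, 0.0], 'joint_efforts': [-0.002, -58.271, 29.305, 6.997, 0.007, -0.0], 'eef_pos': [0.242, 0.63, 0.22], 'ee_rot': [3.14, -0.0, -0.367], 'force': [1.28, 0.035, 0.391], 'moment': [-0.012, 0.032, 0.003], 'gripper_force': 0.0, 'width': 0.088}
top [0.325 0.013 1.838]
magnet_back 0.67 [196. 235.  12.  10.] [197.  235.7] [0.3937 0.2125 0.008 ]
heart_face 0.48 [165. 226.  13.  17.] [166.2 226.1] [0.4285 0.3324 0.008 ]
flower_face 0.54 [312. 229.  14.  13.] [313.5 228.3] [ 0.429  -0.2361  0.008 ]
nest 0.74 [197. 183.  45.  14.] [199.2 182.1] [0.5958 0.2054 0.05  ]
nest 0.48 [140. 227.  22.  22.] [140.1 227.2] [0.4205 0.423  0.05  ]
tray_knob 0.96 [197. 181.  42.  24.] [199.3 181.8] [0.5928 0.2023 0.079 ]
handle_grip 0.89 [231. 180.  30.  58.] [231.2 186.9] [0.5464 0.0738 0.282 ]
press 0.79 [215. 178.  74.  64.] [220.5 178.8] [0.6019 0.1216 0.1   ]
tea_mug 0.74 [327. 192.  16.  13.] [326.7 192.5] [ 0.5637 -0.2813  0.05  ]
tea_mug 0.68 [357. 192.  32.  25.] [358.7 191.7] [ 0.5686 -0.4035  0.
[... 952 characters left out ...]
.  64.] [270.4 179.4] [0.6138 0.0992 0.282 ]
press 0.92 [281. 202.  84. 110.] [277.8 209.4] [0.5633 0.1013 0.1   ]
tea_mug 0.39 [302. 244.  44.  33.] [298.9 241.2] [0.5953 0.2159 0.05  ]
stapler 0.23 [378. 251.  29.  30.] [377.3 249.8] [0.4533 0.4343 0.04  ]
calculator 0.84 [208. 155.  39.  29.] [205.7 152.8] [ 0.4429 -0.367   0.02  ]
tape_measure 0.27 [280. 202.  85. 107.] [277.6 209.9] [0.5079 0.0647 0.02  ]
ink_pad 0.63 [281. 207.  85. 105.] [278.4 212. ] [0.511  0.0714 0.016 ]
ink_pad 0.61 [379. 250.  28.  30.] [377.5 250. ] [0.4348 0.4324 0.016 ]
stamp 0.64 [270. 183.  56.  68.] [268.9 181.5] [ 0.4343 -0.033   0.05  ]
stamp 0.45 [365. 269.  16.  19.] [365.3 269.7] [0.5545 0.4397 0.05  ]
```

Run:
```python
import cv2
a=cv2.imread('pics/top0.png')[120:260,120:370]
cv2.imwrite('pics/top0c.png',cv2.resize(a,None,fx=3.2,fy=3.2,interpolation=cv2.INTER_CUBIC))
a=cv2.imread('pics/scene0.png')[130:300,200:420]
cv2.imwrite('pics/scene0c.png',cv2.resize(a,None,fx=3.5,fy=3.5,interpolation=cv2.INTER_CUBIC))
```

```text
(no output)
```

View pics/top0c.png

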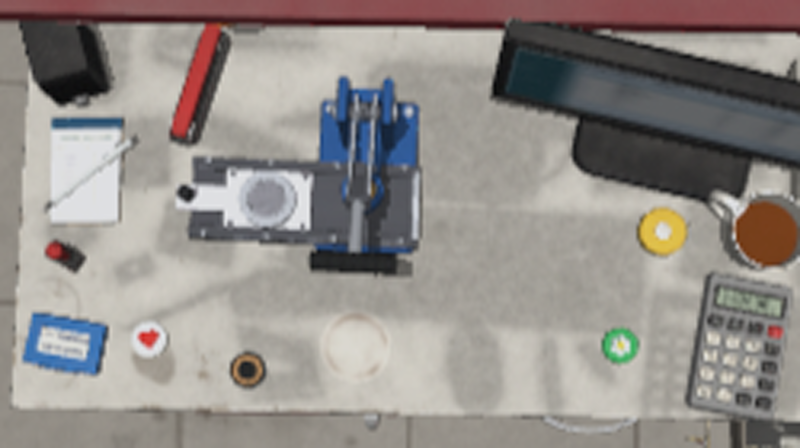

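View pics/scene0c.png

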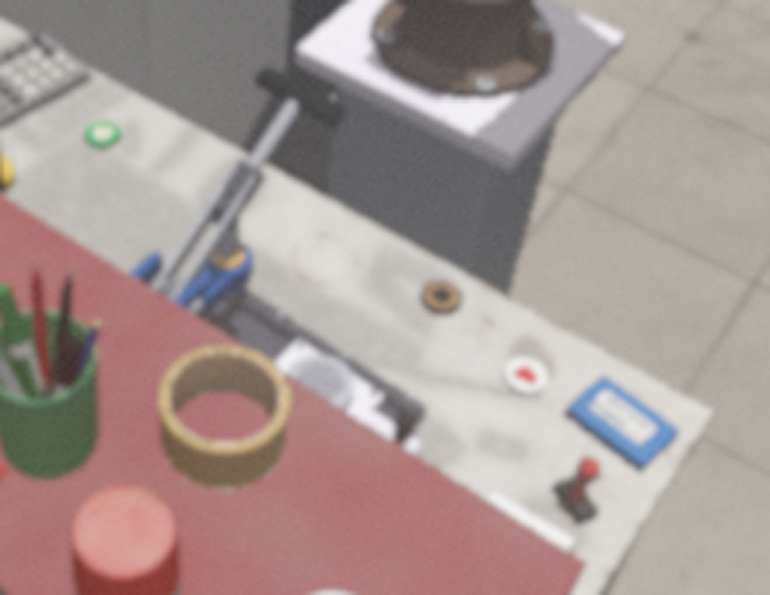

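The pictures show the magnet (tan ring) at top px (197,236), heart at (167,226), nest at (203,182), knob at (178,180), and the handle bar near (232,202). The press is turned only slightly. I'll move toward the discs and turn the jaws to close along the press's x.

Emit:
play_rows(travel=[[0.66,0.75,0],[0.76,0.65,0],[0.85,0.53,0],[0.92,0.39,0],[0.97,0.25,0],[0.99,0.1,0],[1,-0.05,0],[0.98,-0.19,0]], twist=[1,1,1,1,1,1,1,1], fingers=1, newtons=15)

```text
t: 2.4
eef_pos: [0.311, 0.4416, 0.2214]
ee_rot: [-3.141, 0.0, -1.572]
force: [0.2, -0.2, 0.3]
width: 0.0875
gripper_force: 0.0
```

Emit:
play_rows(travel=[[0.94,-0.34,0],[0.94,-0.34,0],[0.94,-0.34,0],[0.94,-0.34,0],[0.94,-0.34,0],[0.94,-0.34,0],[0.94,-0.34,0],[0.94,-0.34,0]], twist=[0,0,0,0,0,0,0,0])

```text
t: 3.4
eef_pos: [0.3799, 0.253, 0.2213]
ee_rot: [-3.141, 0.0, -1.566]
force: [-0.4, 0.1, 0.2]
width: 0.0875
gripper_force: 0.0
```

```bash
cat > b.py <<'E'
from h import *
import sys
s=arm.get_state(); print(s['t'],{k:np.round(s[k],4).tolist() for k in ['q','eef_pos','ee_rot','force','width']})
f=wrist(sys.argv[1]); print('cam',np.round(-f['R'].T@f['t'],3))
for o,z in [('magnet_back',.008),('heart_face',.008),('nest',.05),('tray_knob',.079)]:
    for d in models.silhouettes(o,'wrist')[:2]:
        c=cen(d); e=d['extent']; print(o,round(d['confidence'],2),np.round(e,1),np.round(c,1),np.round(ray(f,c,z),4),np.round(ray(f,e[:2],z),4))
E
python3 b.py w1.png
```

```text
3.4 {'q': [1.0212, -0.0102, -0.446, 0.0, -1.1348, -1.0167], 'eef_pos': [0.3799, 0.253, 0.2213], 'ee_rot': [-3.1415, 0.0002, -1.5663], 'force': [-0.3554, 0.1002, 0.1539], 'width': 0.0875}
cam [0.381 0.181 0.386]
magnet_back 0.56 [245.8 140.6  35.1  34.4] [244.1 139.7] [0.3998 0.2081 0.008 ] [0.3975 0.2093 0.008 ]
heart_face 0.97 [220.7 224.6  29.3  27.9] [220.6 224.5] [0.4344 0.3272 0.008 ] [0.4342 0.3273 0.008 ]
nest 0.82 [ 69.5 145.6  71.1 141.2] [ 70.8 135.7] [0.5991 0.2015 0.05  ] [0.6026 0.2129 0.05  ]
tray_knob 0.88 [ 69.7 144.7  62.1 144.8] [ 70.9 136. ] [0.5802 0.2001 0.079 ] [0.5831 0.2092 0.079 ]
tray_knob 0.61 [245.1 139.7  33.9  29.4] [244.4 139.8] [0.396  0.2031 0.079 ] [0.3952 0.2031 0.079 ]
```

View pics/w1.png

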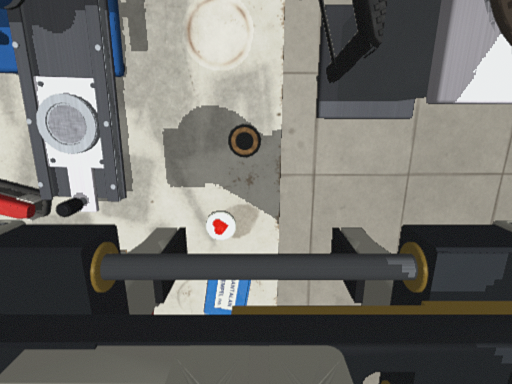

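The wrist view shows the magnet at (245,140), the heart at (221,225), the boss and nest at (67,123), and the knob top at about (65,209). The tray is a few degrees off my tool axis. Next I'll refine by circle and line fits.

```bash
cat > c.py <<'E'
from h import *
# offline refine from saved picture w1 using stored pose
im=cv2.imread('pics/w1.png'); s=arm.get_state(); f=wrist()
g=cv2.cvtColor(im,cv2.COLOR_BGR2GRAY)
def circ(x,y,w,r0,r1,k=8,p2=12):
    a=cv2.resize(g[y-w:y+w,x-w:x+w],None,fx=k,fy=k,interpolation=cv2.INTER_CUBIC)
    c=cv2.HoughCircles(cv2.GaussianBlur(a,(0,0),k/2),cv2.HOUGH_GRADIENT,1,k*5,param1=60,param2=p2,minRadius=int(r0*k),maxRadius=int(r1*k))
    if c is None: return []
    return [((cx+.5)/k-.5+x-w,(cy+.5)/k-.5+y-w,r/k) for cx,cy,r in c[0][:2]]
for n,a,z in [('mag',(245,140,26,13,19),.008),('heart',(221,225,24,12,18),.008),('boss',(67,123,45,26,36),.05),('nest',(67,123,45,19,25),.05)]:
    for c in circ(*a): print(n,np.round(c,1),np.round(ray(f,c[:2],z),4), 'diam',np.round(2*c[2]/f['fx']*( -f['R'].T@f['t'])[2]-0,4))
a=im[0:230,0:140]; cv2.imwrite('pics/w1c.png',cv2.resize(a,None,fx=2.6,fy=2.6,interpolation=cv2.INTER_CUBIC).copy())
b=cv2.resize(im[110:250,190:290],None,fx=4.2,fy=4.2,interpolation=cv2.INTER_CUBIC)
a=cv2.resize(im[0:230,0:140],None,fx=2.6,fy=2.6,interpolation=cv2.INTER_CUBIC)
h=max(a.shape[0],b.shape[0]);o=np.zeros((h,a.shape[1]+b.shape[1],3),np.uint8);o[:a.shape[0],:a.shape[1]]=a;o[:b.shape[0],a.shape[1]:]=b
cv2.imwrite('pics/w1d.png',o);print(o.shape,a.shape)
E
python3 c.py
```

```text
mag [244.  140.1  16.5] [0.3996 0.2101 0.008 ] diam 0.045
heart [220.  226.8  15.2] [0.4351 0.332  0.008 ] diam 0.0416
boss [ 70.6 119.   26.1] [0.5959 0.184  0.05  ] diam 0.0713
boss [ 73.1 125.8  28.6] [0.5943 0.1915 0.05  ] diam 0.078
nest [ 68.9 120.   22.5] [0.5981 0.1851 0.05  ] diam 0.0615
nest [ 76.2 128.2  24.5] [0.5912 0.1943 0.05  ] diam 0.067
(598, 784, 3) (598, 364, 3)
```

View pics/w1d.png

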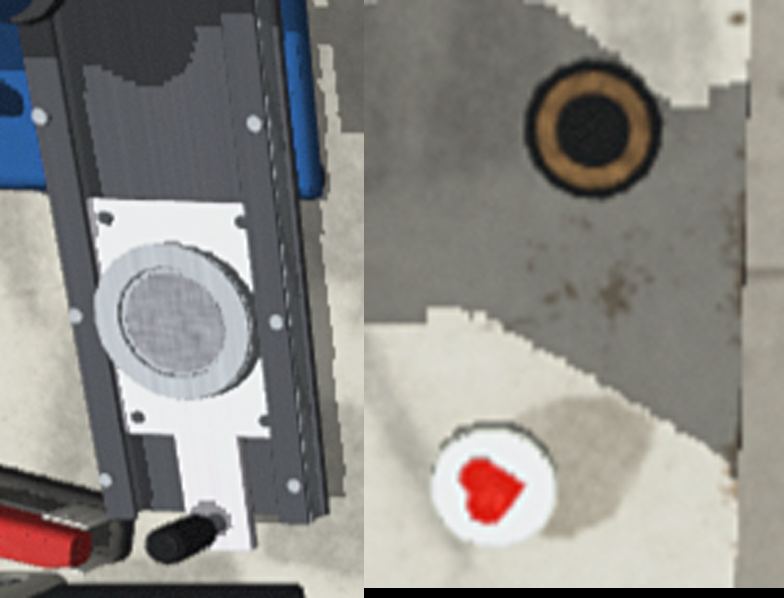

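The crop shows the magnet at (244.2,140.1), the heart at (220.6,225.6) and the nest recess at about (66,123). The rail bolts give the press yaw.

Run:
```python
from h import *
s=arm.get_state(); f=wrist(); P=lambda x,y,z:ray(f,((x+.5)/2.6-.5,(y+.5)/2.6-.5),z)
L=[P(*p,.045) for p in [(39,117),(75,316),(105,481)]];R=[P(*p,.045) for p in [(254,123),(277,322),(294,486)]]
for l,r in zip(L,R): print(np.round(l,4),np.round(r,4),np.round((l+r)/2,4),np.linalg.norm(l-r))
d=(L[2]-L[0]+R[2]-R[0]); print('y axis dir',np.arctan2(d[1],d[0])-np.pi/2)
print('nest',P(172.5,321,.049),'boss',P(172,320,.05)); print('knob top',P(165,543,.079),'knob base',P(210,521,.05))
print('mag',ray(f,(244.2,140.1),.008),'heart',ray(f,(220.6,225.6),.008))
print(f['fx'],np.array(f['T_tool_cam']).round(4))
```

```text
[0.6463 0.1067 0.045 ] [0.5567 0.1085 0.045 ] [0.6015 0.1076 0.045 ] 0.08963980181406776
[0.6484 0.1872 0.045 ] [0.5583 0.1894 0.045 ] [0.6034 0.1883 0.045 ] 0.09009594434897053
[0.6503 0.263  0.045 ] [0.5608 0.265  0.045 ] [0.6055 0.264  0.045 ] 0.08952212560585399
y axis dir -0.025972323379017004
nest [0.60250117 0.18907362 0.049     ] boss [0.60198753 0.18862821 0.05      ]
knob top [0.60276537 0.28275297 0.079     ] knob base [0.60037956 0.28110991 0.05      ]
mag [0.39927896 0.21035966 0.008     ] heart [0.43408067 0.3305241  0.008     ]
282.4661332206829 [[ 3.000e-04 -9.636e-01 -2.672e-01  7.180e-02]
 [ 1.000e+00  0.000e+00  1.100e-03 -9.000e-04]
 [-1.000e-03 -2.672e-01  9.636e-01 -1.644e-01]
 [ 0.000e+00  0.000e+00  0.000e+00  1.000e+00]]
```

Emit:
play_rows(travel=[[0.84,-0.41,0.5],[0.84,-0.41,0.5],[0,0,1],[0,0,1],[0,0,1],[0,0,1],[0,0,1],[0,0,0.9]], twist=[0.2,0,0,0,0,0,0,0])

```text
t: 4.75
eef_pos: [0.3994, 0.213, 0.0478]
ee_rot: [3.142, -0.0, -1.596]
force: [0.1, 0.3, -0.8]
width: 0.0877
gripper_force: 0.0
```

```bash
python3 b.py w2.png
```

```text
4.75 {'q': [0.9275, 0.1932, -0.6892, 0.0001, -0.6886, -0.9523], 'eef_pos': [0.3994, 0.213, 0.0478], 'ee_rot': [3.1415, -0.0002, -1.5955], 'force': [0.1223, 0.3031, -0.8349], 'width': 0.0877}
cam [0.399 0.141 0.212]
magnet_back 0.57 [259.1 209.6  59.9  56. ] [258.8 210.1] [0.3999 0.2082 0.008 ] [0.3996 0.2078 0.008 ]
```

Emit:
play_rows(travel=[[0.16,0,0.3],[0,0,0.69],[0,0,0]], twist=[0,0,0])

```text
t: 5.38
eef_pos: [0.399, 0.2077, 0.0235]
ee_rot: [3.141, -0.001, -1.597]
force: [-1.0, 0.3, 1.1]
width: 0.0876
gripper_force: 0.0
```

Emit:
play_rows(travel=[[0,0,0],[0,0,0],[0,0,0],[0,0,0],[0,0,0],[0,0,0]], twist=[0,0,0,0,0,0], fingers=0.4, newtons=15)

```text
t: 6.12
eef_pos: [0.3994, 0.2084, 0.024]
ee_rot: [-3.142, -0.0, -1.597]
force: [0.9, 0.3, -0.0]
width: 0.0366
gripper_force: 0.0
```

```bash
python3 b.py w3.png; python3 -c "
import cv2
a=cv2.imread('pics/w2.png');b=cv2.imread('pics/w3.png')
cv2.imwrite('pics/w23.png',cv2.hconcat([a[100:384,60:452],b[100:384,60:452]]))"
```

```text
6.125 {'q': [0.9206, 0.2313, -0.7184, 0.0, -0.6211, -0.9466], 'eef_pos': [0.3994, 0.2084, 0.024], 'ee_rot': [-3.1416, -0.0, -1.5967], 'force': [0.8938, 0.2716, -0.0139], 'width': 0.0366}
cam [0.398 0.137 0.188]
magnet_back 0.83 [260.1 223.1  63.8  58.1] [258.5 225.7] [0.4002 0.207  0.008 ] [0.399  0.2052 0.008 ]
tray_knob 0.34 [  9.  137.3  16.3 163.9] [  5.5 116.5] [0.4926 0.1335 0.079 ] [0.4932 0.141  0.079 ]
```

View pics/w23.png

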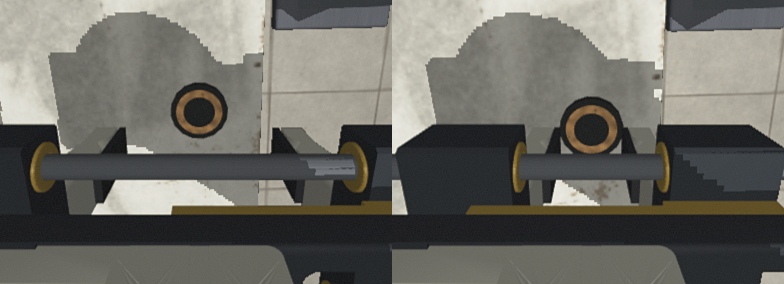

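```bash
python3 -c "
import cv2
b=cv2.imread('pics/w3.png')
cv2.imwrite('pics/w3z.png',cv2.resize(b[180:310,170:350],None,fx=4.4,fy=4.4,interpolation=cv2.INTER_CUBIC))"
```

```text
(no output)
```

View pics/w3z.png

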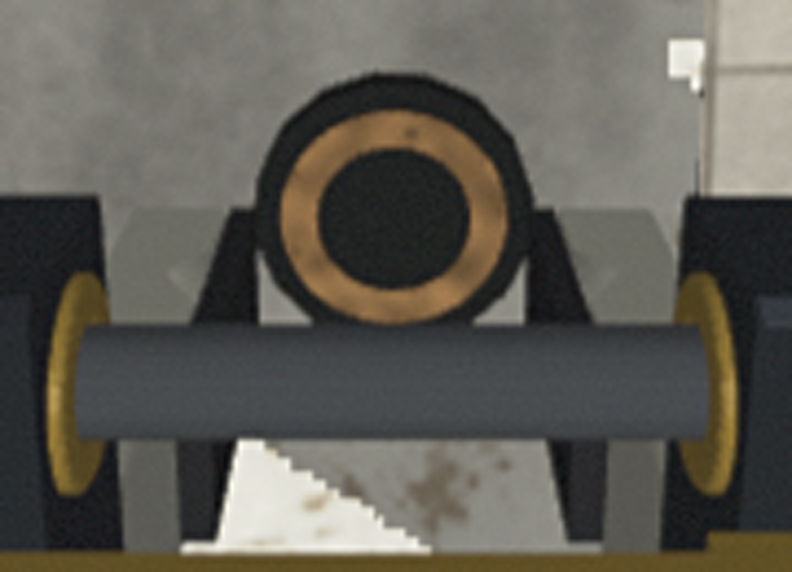

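The jaws closed to 37 mm with no grip force. From their size in the picture, the fingertips seem to be well above the disc. I'll open and feel downward gently.

Emit:
play_rows(travel=[[0,0,0],[0,0,0],[0,0,0],[0,0,0.06],[0,0,0.06],[0,0,0]], twist=[0,0,0,0,0,0], fingers=0.8)

```text
t: 7.12
eef_pos: [0.3994, 0.2083, 0.0208]
ee_rot: [3.141, -0.0, -1.597]
force: [0.8, 0.2, -1.1]
width: 0.0702
gripper_force: 0.0
```

Emit:
play_rows(travel=[[0,0,0.08],[0,0,0.08],[0,0,0]], twist=[0,0,0])

```text
t: 7.5
eef_pos: [0.3993, 0.2082, 0.0168]
ee_rot: [3.141, -0.0, -1.597]
force: [0.0, 0.1, 0.8]
width: 0.0701
gripper_force: 0.0
```

Emit:
play_rows(travel=[[0,0,0.1],[0,0,0.1],[0,0,0]], twist=[0,0,0])

```text
t: 7.88
eef_pos: [0.3993, 0.2082, 0.0118]
ee_rot: [3.141, -0.0, -1.597]
force: [-0.4, 0.4, -0.7]
width: 0.0704
gripper_force: 0.0
```

```bash
python3 b.py w4.png; python3 -c "
import cv2
b=cv2.imread('pics/w4.png')
cv2.imwrite('pics/w4z.png',cv2.resize(b[180:310,150:370],None,fx=3.6,fy=3.6,interpolation=cv2.INTER_CUBIC))"
```

```text
7.875 {'q': [0.9206, 0.2536, -0.7303, -0.0001, -0.5873, -0.9466], 'eef_pos': [0.3993, 0.2082, 0.0118], 'ee_rot': [3.1413, -0.0004, -1.5969], 'force': [-0.4241, 0.4255, -0.6682], 'width': 0.0704}
cam [0.398 0.137 0.176]
magnet_back 0.81 [258.4 226.4  67.1  57. ] [258.7 229.3] [0.3999 0.2045 0.008 ] [0.4    0.2026 0.008 ]
```

View pics/w4z.png

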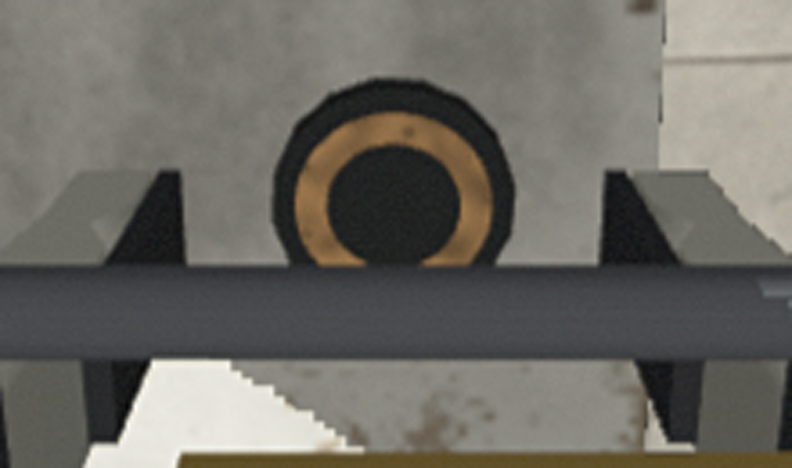

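The fingertips are really about 6 mm behind the reported TCP, not 19 mm ahead of it, and nothing has touched at TCP z 0.012. I'll keep feeling down to find the counter, which calibrates the tip.

Emit:
play_rows(travel=[[0.1,0,0.16],[0,0,0.16],[0,0,0]], twist=[0,0,0])

```text
t: 8.5
eef_pos: [0.3992, 0.2056, 0.0036]
ee_rot: [3.141, -0.001, -1.597]
force: [-0.5, -0.1, 0.6]
width: 0.0702
gripper_force: 0.0
```

Emit:
play_rows(travel=[[0,0,0.1],[0,0,0],[0,0,0]], twist=[0,0,0])

```text
t: 8.88
eef_pos: [0.3994, 0.206, 0.0015]
ee_rot: [-3.142, 0.0, -1.597]
force: [-0.1, -0.3, -0.0]
width: 0.0702
gripper_force: 0.0
```

Emit:
play_rows(travel=[[0,0,0.1],[0,0,0],[0,0,0]], twist=[0,0,0])

```text
t: 9.25
eef_pos: [0.3994, 0.2059, -0.001]
ee_rot: [3.142, -0.0, -1.597]
force: [-0.7, 0.0, 0.3]
width: 0.0701
gripper_force: 0.0
```

Emit:
play_rows(travel=[[0,0,0.1],[0,0,0],[0,0,0]], twist=[0,0,0])

```text
t: 9.62
eef_pos: [0.3994, 0.2059, -0.0035]
ee_rot: [3.141, -0.0, -1.597]
force: [0.5, -0.4, 0.4]
width: 0.0702
gripper_force: 0.0
```

Emit:
play_rows(travel=[[0,0,0.08],[0,0,0],[0,0,0]], twist=[0,0,0])

```text
t: 10.0
eef_pos: [0.3995, 0.206, -0.005]
ee_rot: [-3.141, 0.0, -1.597]
force: [-1.4, -1.1, 8.4]
width: 0.0701
gripper_force: 4.4
```

```bash
python3 b.py w5.png
```

```text
10.0 {'q': [0.9171, 0.284, -0.7484, 0.0002, -0.538, -0.9431], 'eef_pos': [0.3995, 0.206, -0.005], 'ee_rot': [-3.1412, 0.0003, -1.5966], 'force': [-1.3663, -1.1055, 8.3872], 'width': 0.0701}
cam [0.398 0.134 0.159]
magnet_back 0.81 [260.4 247.5  73.7  74. ] [259.3 236.9] [0.3996 0.2003 0.008 ] [0.3992 0.207  0.008 ]
```

Counter contact came at TCP z −0.005, so the tips are 5 mm behind the TCP. I'll raise to a tip height of about 4 mm and grip.

Emit:
play_rows(travel=[[0,0,-0.18],[0,0,0]], twist=[0,0])

```text
t: 10.5
eef_pos: [0.3995, 0.2061, -0.0007]
ee_rot: [-3.141, 0.001, -1.597]
force: [0.5, -0.1, 0.1]
width: 0.0705
gripper_force: 0.0
```

Emit:
play_rows(travel=[[0,0,0],[0,0,0],[0,0,0],[0,0,0],[0,0,0],[0,0,0]], twist=[0,0,0,0,0,0], fingers=0.35, newtons=15)

```text
t: 11.25
eef_pos: [0.3994, 0.2059, -0.001]
ee_rot: [3.142, -0.0, -1.597]
force: [-0.4, 0.3, -0.2]
width: 0.0427
gripper_force: 15.0
```

```bash
python3 b.py w6.png; python3 -c "
import cv2
b=cv2.imread('pics/w6.png')
cv2.imwrite('pics/w6z.png',cv2.resize(b[180:310,170:350],None,fx=4.4,fy=4.4,interpolation=cv2.INTER_CUBIC))"
```

```text
11.25 {'q': [0.917, 0.2762, -0.7447, -0.0, -0.5499, -0.943], 'eef_pos': [0.3994, 0.2059, -0.001], 'ee_rot': [3.1416, -0.0, -1.5968], 'force': [-0.3897, 0.3491, -0.1838], 'width': 0.0427}
cam [0.398 0.134 0.163]
magnet_back 0.7 [258.2 229.7  75.   43.2] [258.5 234.4] [0.4    0.2003 0.008 ] [0.4001 0.1973 0.008 ]
```

Run:
```python
from h import *
f=wrist(); im=cv2.imread('pics/w6.png')
print(im[196:232,258].tolist()[::1])
for v in (205,206,207,208,209,210): print(v,ray(f,(258,v),.008)[1]+.022)
```

```text
[[122, 131, 132], [121, 128, 130], [120, 128, 128], [122, 129, 130], [121, 129, 130], [123, 130, 131], [124, 132, 134], [121, 130, 130], [124, 132, 133], [124, 132, 132], [127, 135, 136], [122, 130, 131], [122, 130, 131], [119, 128, 128], [122, 130, 132], [86, 91, 94], [40, 42, 41], [23, 23, 23], [23, 26, 20], [34, 33, 32], [31, 31, 29], [36, 37, 34], [31, 33, 33], [32, 30, 30], [29, 32, 30], [32, 35, 38], [55, 79, 102], [68, 106, 137], [73, 113, 146], [68, 109, 142], [72, 111, 146], [74, 112, 145], [70, 110, 145], [72, 111, 145], [73, 112, 146], [53, 78, 102]]
205 0.20404342080818785
206 0.20464591356740933
207 0.20524960085282282
208 0.20585448622042643
209 0.2064605732403468
210 0.2070678654969093
```

View pics/w6z.png

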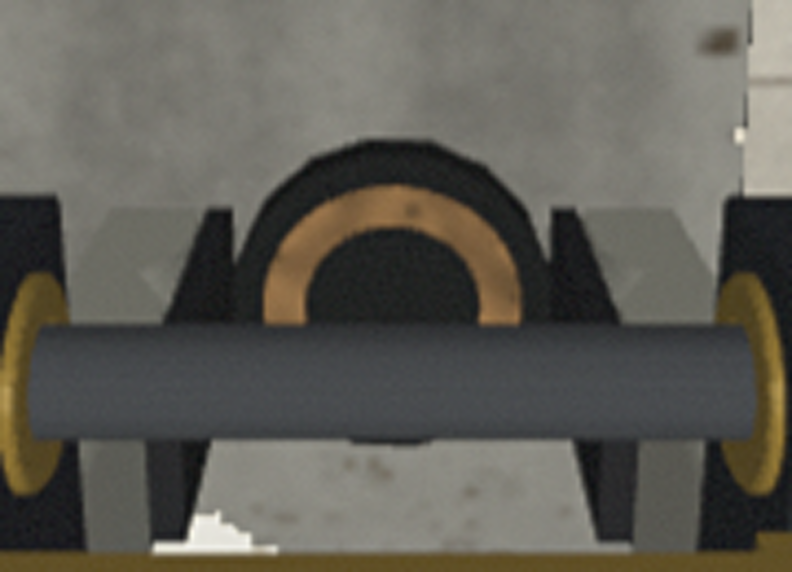

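The magnet is now squarely between the pads, its front edge at row 211 of the wrist picture, so its centre is about 2 mm behind the TCP line. I'll lift and carry it to a hover beside the nest.

Emit:
play_rows(travel=[[0,0,-0.7],[0,0,-0.9],[0,0,-1],[-0.17,-1,-0.7],[-0.17,-1,-0.7],[-0.17,-1,0],[-0.17,-1,0],[-0.17,-1,0]], twist=[0,0,0,0,0,0,0,0])

```text
t: 12.55
eef_pos: [0.5256, 0.2239, 0.0989]
ee_rot: [3.141, -0.0, -1.597]
force: [0.4, 0.6, -0.1]
width: 0.0432
gripper_force: 15.0
```

Emit:
play_rows(travel=[[-0.17,-1,0],[-0.17,-1,0],[-0.17,-1,0],[-0.17,-0.1,0],[0,0,0],[0,0,0]], twist=[0,0,0,0,0,0])

```text
t: 13.3
eef_pos: [0.602, 0.2388, 0.099]
ee_rot: [3.141, -0.0, -1.597]
force: [0.4, -0.6, 0.4]
width: 0.0427
gripper_force: 15.0
```

```bash
python3 b.py w7.png; python3 -c "
import cv2
b=cv2.imread('pics/w7.png')
cv2.imwrite('pics/w7z.png',cv2.resize(b[60:260,130:390],None,fx=3,fy=3,interpolation=cv2.INTER_CUBIC))"
```

```text
13.3 {'q': [0.6781, 0.4112, -0.205, -0.0002, -0.9551, -0.7037], 'eef_pos': [0.602, 0.2388, 0.099], 'ee_rot': [3.1412, -0.0002, -1.5965], 'force': [0.4151, -0.5923, 0.4421], 'width': 0.0427}
cam [0.601 0.167 0.263]
magnet_back 0.78 [257.2 231.4  71.4  39.9] [258.9 234.3] [0.6032 0.2756 0.008 ] [0.6048 0.2725 0.008 ]
heart_face 0.41 [191.2 147.6 278.9 288.5] [231.8  92.6] [0.623  0.1451 0.008 ] [0.6617 0.1905 0.008 ]
nest 0.86 [259.4 182.4  97.7 217.1] [256.8 143. ] [0.6027 0.1845 0.05  ] [0.6014 0.2145 0.05  ]
tray_knob 0.96 [258.  181.4  94.7 219.5] [257.1 143.3] [0.6022 0.1823 0.079 ] [0.6023 0.2074 0.079 ]
```

View pics/w7z.png

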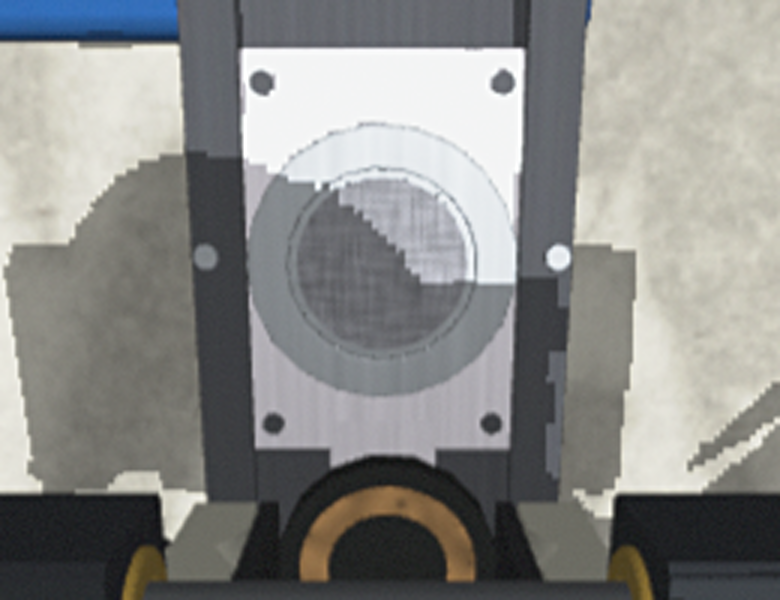

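The nest recess is at about wrist px (257,147) and the held magnet's front edge is at row 212. Now I'll compute the offset between them.

```bash
cat > d.py <<'E'
from h import *
s=arm.get_state();f=wrist()
P=lambda x,y,z:ray(f,((x+.5)/3-.5+130,(y+.5)/3-.5+60),z)
for n,(l,r,t,b) in dict(boss=(248,516,123,397),nest=(289,477,168,358)).items():
    L,R,T,B=P(l,260,.05),P(r,260,.05),P(382,t,.05),P(382,b,.05)
    print(n,'x',(L[0]+R[0])/2,L[0]-R[0],'y',(T[1]+B[1])/2,B[1]-T[1])
z=s['eef_pos'][2]+.009
t=P(388,457,z); print('mag y',t[1]+.022, 'x',P(388,520,z)[0]); print(s['eef_pos'])
print('bolts mid',(P(205,257,.045)+P(558,257,.045))/2)
E
python3 d.py
```

```text
boss x 0.6031290174345791 0.06681055866475194 y 0.18860864013361006 0.06765601628269
nest x 0.6028816200050218 0.046867186184611165 y 0.18859937275631544 0.04695815890927016
mag y 0.24133318788500152 x 0.6028890363422083
[0.60257422 0.23892883 0.09934328]
bolts mid [0.60326985 0.18687254 0.045     ]
```

Emit:
play_rows(travel=[[0.7,-0.02,0],[0.7,-0.02,0],[0.71,-0.02,0],[0,0,0.7],[0,0,0.7],[0,0,0.4],[0,0,0],[0,0,0]], twist=[0,0,0,0,0,0,0,0])

```text
t: 14.6
eef_pos: [0.6032, 0.1865, 0.0541]
ee_rot: [-3.141, -0.0, -1.596]
force: [-0.1, 0.1, -0.2]
width: 0.0429
gripper_force: 15.0
```

Emit:
play_rows(travel=[[0,0,0.1],[0,0,0.1],[0,0,0.08],[0,0,0]], twist=[0,0,0,0])

```text
t: 15.1
eef_pos: [0.6028, 0.186, 0.0468]
ee_rot: [3.141, -0.0, -1.597]
force: [-0.3, -0.9, -1.1]
width: 0.043
gripper_force: 15.0
```

Emit:
play_rows(travel=[[0,0,0.02],[0,0,0]], twist=[0,0])

```text
t: 15.35
eef_pos: [0.6029, 0.1861, 0.0465]
ee_rot: [-3.142, -0.0, -1.597]
force: [-0.7, 0.9, -0.2]
width: 0.043
gripper_force: 15.0
```

Emit:
play_rows(travel=[[0,0,0],[0,0,0],[0,0,0],[0,0,0],[0,0,-0.8],[0,0,-0.9],[-0.7,0,-0.4],[-0.7,0,0]], twist=[0,0,0,0,0,0,0,0], fingers=0.8)

```text
t: 16.35
eef_pos: [0.6043, 0.2225, 0.0997]
ee_rot: [-3.14, 0.001, -1.597]
force: [0.4, -1.0, -0.1]
width: 0.0698
gripper_force: 0.0
```

Emit:
play_rows(travel=[[-0.7,0,0],[0,0,0],[0,0,0]], twist=[0,0,0])

```text
t: 16.73
eef_pos: [0.6038, 0.2388, 0.0981]
ee_rot: [3.14, -0.001, -1.596]
force: [1.1, -0.6, 0.0]
width: 0.07
gripper_force: 0.0
```

```bash
python3 b.py w8.png
python3 - <<'E'
import cv2
b=cv2.imread('pics/w8.png');print([b[i,257].tolist() for i in range(95,200,3)])
cv2.imwrite('pics/w8z.png',cv2.resize(b[60:260,130:390],None,fx=3,fy=3,interpolation=cv2.INTER_CUBIC))
E
```

```text
16.725 {'q': [0.6764, 0.415, -0.2011, -0.0002, -0.9563, -0.7017], 'eef_pos': [0.6038, 0.2388, 0.0981], 'ee_rot': [3.1403, -0.0009, -1.5962], 'force': [1.0684, -0.5958, 0.0081], 'width': 0.07}
cam [0.603 0.167 0.263]
magnet_back 0.94 [258.8 148.7  59.3  61.7] [257.9 149.7] [0.6038 0.1937 0.008 ] [0.6029 0.1928 0.008 ]
magnet_back 0.71 [197.1 145.4 278.4 290.8] [234.8 102.2] [0.6225 0.1529 0.008 ] [0.6578 0.1885 0.008 ]
nest 0.72 [260.8 182.6 102.2 217.6] [259.3 153.6] [0.6027 0.1923 0.05  ] [0.6021 0.2145 0.05  ]
tray_knob 0.78 [260.2 184.2  95.9 217. ] [259.5 154.2] [0.6026 0.1892 0.079 ] [0.6026 0.2091 0.079 ]
[[244, 243, 242], [244, 244, 243], [195, 188, 183], [237, 234, 230], [236, 233, 228], [236, 233, 229], [237, 234, 230], [220, 215, 207], [188, 183, 176], [47, 50, 46], [48, 47, 51], [114, 183, 233], [116, 185, 233], [87, 137, 181], [49, 49, 47], [39, 40, 39], [33, 32, 30], [34, 34, 34], [34, 35, 33], [33, 33, 35], [31, 33, 31], [33, 30, 31], [31, 32, 29], [33, 33, 32], [43, 56, 65], [70, 106, 137], [60, 94, 122], [34, 33, 33], [41, 40, 38], [138, 134, 129], [136, 133, 128], [133, 128, 125], [133, 128, 124], [177, 172, 175], [176, 170, 172]]
```

View pics/w8z.png

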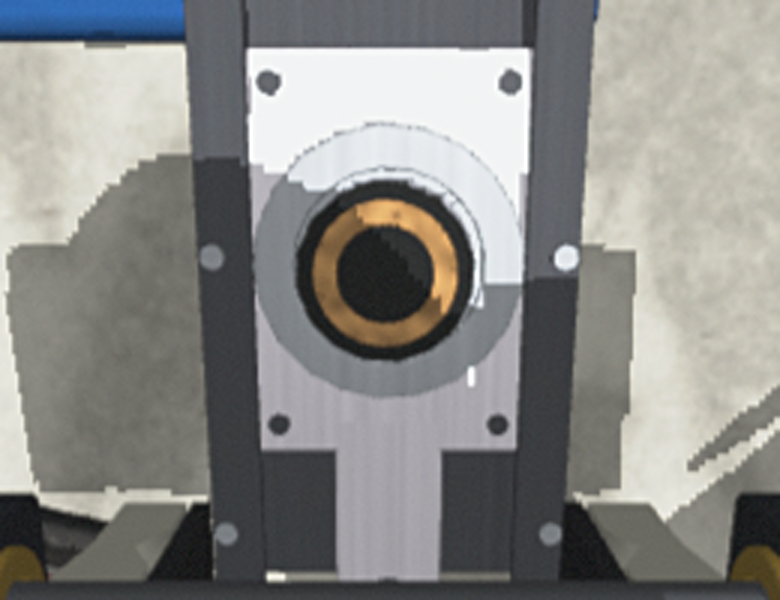

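The magnet lies in the recess ring, with its centre at crop (385,270). I'll check numerically that it's within tolerance.

Run:
```python
from h import *
s=arm.get_state();f=wrist()
P=lambda x,y,z:ray(f,((x+.5)/3-.5+130,(y+.5)/3-.5+60),z)
for n,(l,r,t,b),z in [('boss',(255,523,123,397),.05),('nest',(295,483,168,358),.05),('mag',(296,474,180,361),.055),('mag',(296,474,180,361),.058)]:
    L,R,T,B=P(l,260,z),P(r,260,z),P(388,t,z),P(388,b,z)
    print(n,'x',(L[0]+R[0])/2,L[0]-R[0],'y',(T[1]+B[1])/2,B[1]-T[1])
print(s['eef_pos'])
```

```text
boss x 0.6030289736137917 0.06669089161596553 y 0.18783865132112892 0.06753455891777305
nest x 0.6030320682683996 0.04678316198204546 y 0.18783055949350042 0.046873860325103406
mag x 0.6040106453540051 0.04325620633109539 y 0.18908038690578605 0.043808370639267236
mag x 0.6040003767011557 0.0426334025413625 y 0.18875437950289486 0.04317761677594134
[0.60428094 0.23818048 0.09893968]
```

The magnet is about 1.5 mm off the nest centre, which fits the recess clearance. Now the heart.

Emit:
play_rows(travel=[[-0.75,0.99,0],[-0.75,0.99,0],[-0.75,0.99,0],[-0.75,0.99,0],[-0.75,0.99,0],[-0.75,0.99,0],[-0.75,0.99,0],[0,0,0.57]], twist=[0,0,0,0,0,0,0,0])

```text
t: 18.02
eef_pos: [0.434, 0.3761, 0.0859]
ee_rot: [-3.14, 0.003, -1.595]
force: [-0.1, -0.1, -0.0]
width: 0.0703
gripper_force: 0.0
```

Emit:
play_rows(travel=[[0,0,0.57],[0,0,0],[0,0,0]], twist=[0,0,0])

```text
t: 18.4
eef_pos: [0.4351, 0.3737, 0.0703]
ee_rot: [3.141, -0.001, -1.598]
force: [0.5, -0.9, -0.2]
width: 0.0701
gripper_force: 0.0
```

```bash
cat > e.py <<'E'
from h import *
import sys
n,z=sys.argv[1],float(sys.argv[2])
s=arm.get_state();f=wrist(sys.argv[3]);print(s['t'],np.round(s['eef_pos'],4),np.round(s['ee_rot'],3))
for d in models.silhouettes(n,'wrist')[:2]:
    m=d['pixels'].astype(np.uint8); c=max(cv2.findContours(m,0,2)[0],key=cv2.contourArea)
    (cx,cy),(w,h),_=cv2.minAreaRect(c); e=cv2.fitEllipse(c)
    cu,cv=e[0]; ys,xs=np.nonzero(m); k=lambda u,v:ray(f,(u,v),z)
    T,B,L,R=k(cu,ys.min()-.5),k(cu,ys.max()+.5),k(xs.min()-.5,cv),k(xs.max()+.5,cv)
    print(round(d['confidence'],2),'ell',np.round(e[0],1),np.round(e[1],1),k(cu,cv).round(4),'edges x',((L+R)/2)[0].round(4),(L-R)[0].round(4),'y',((T+B)/2)[1].round(4),(B-T)[1].round(4),'rows',ys.min(),ys.max())
E
python3 e.py heart_face .008 w9.png
```

```text
18.4 [0.4351 0.3737 0.0703] [ 3.141e+00 -1.000e-03 -1.598e+00]
0.9 ell [257.9 153.2] [52.6 53. ] [0.4351 0.3286 0.008 ] edges x 0.4354 0.0431 y 0.3294 0.043 rows 127 180
```

Emit:
play_rows(travel=[[0.94,-0.03,0],[0.94,-0.02,0],[0,0,0.9],[0,0,0.9],[0,0,0.7],[0,0,0.35],[0,0,0],[0,0,0]], twist=[0,0,0,0,0,0,0,0])

```text
t: 19.5
eef_pos: [0.4349, 0.3274, -0.0]
ee_rot: [-3.141, 0.001, -1.597]
force: [-0.6, -0.5, 0.7]
width: 0.0698
gripper_force: 0.0
```

Emit:
play_rows(travel=[[0,0,0],[0,0,0],[0,0,0],[0,0,0],[0,0,0],[0,0,0]], twist=[0,0,0,0,0,0], fingers=0.35)

```text
t: 20.25
eef_pos: [0.4346, 0.3274, -0.0006]
ee_rot: [-3.142, 0.0, -1.597]
force: [-1.1, -0.5, 3.2]
width: 0.0428
gripper_force: 15.0
```

Emit:
play_rows(travel=[[0,0,-0.7],[0,0,-0.9],[0,0,-1],[0.3,-0.7,-1],[0.5,-1,-0.4],[0.5,-1,0],[0.5,-1,0],[0.5,-1,0]], twist=[0,0,0,0,0,0,0,0])

```text
t: 21.25
eef_pos: [0.5511, 0.2661, 0.099]
ee_rot: [3.141, -0.0, -1.597]
force: [-0.3, -0.2, 0.2]
width: 0.0431
gripper_force: 15.0
```

Emit:
play_rows(travel=[[0.5,-1,0],[0.5,-1,0],[0.07,-0.15,0],[0,0,0],[0,0,0]], twist=[0,0,0,0,0])

```text
t: 21.88
eef_pos: [0.6029, 0.2389, 0.0992]
ee_rot: [3.141, -0.0, -1.596]
force: [0.5, 0.4, -0.9]
width: 0.0429
gripper_force: 15.0
```

```bash
python3 e.py heart_face .109 w10.png; python3 e.py magnet_back .055 w11.png
python3 - <<'E'
import cv2
for n in ('w10.png','w7.png'):
    b=cv2.imread('pics/'+n); print(n,[b[i,258].mean().round() for i in range(200,222)])
b=cv2.imread('pics/w10.png')
for v in (224,228): print([int(x) for x in b[v,215:305].mean(1)])
E
```

```text
21.875 [0.6029 0.2389 0.0992] [ 3.141 -0.    -1.596]
0.67 ell [258.6 243.3] [68.5 70.5] [0.6036 0.2386 0.109 ] edges x 0.6037 0.0428 y 0.2311 0.0271 rows 210 252
21.975 [0.603  0.2391 0.0994] [-3.142  0.    -1.596]
0.95 ell [256.9 149. ] [59.1 59.4] [0.6037 0.1888 0.055 ] edges x 0.6032 0.0454 y 0.1897 0.0436 rows 120 179
0.24 ell [ 62.3 226.2] [38.4 91.1] [0.7589 0.2453 0.055 ] edges x 0.7496 0.0749 y 0.2481 0.0397 rows 206 252
w10.png [np.float64(171.0), np.float64(168.0), np.float64(169.0), np.float64(169.0), np.float64(168.0), np.float64(168.0), np.float64(168.0), np.float64(171.0), np.float64(170.0), np.float64(142.0), np.float64(112.0), np.float64(111.0), np.float64(147.0), np.float64(164.0), np.float64(164.0), np.float64(167.0), np.float64(171.0), np.float64(172.0), np.float64(173.0), np.float64(174.0), np.float64(171.0), np.float64(172.0)]
w7.png [np.float64(172.0), np.float64(170.0), np.float64(168.0), np.float64(169.0), np.float64(169.0), np.float64(168.0), np.float64(168.0), np.float64(169.0), np.float64(169.0), np.float64(172.0), np.float64(173.0), np.float64(117.0), np.f
[... 322 characters left out ...]
169, 170, 170, 171, 173, 171, 172, 172, 173, 170, 171, 170, 170, 172, 172, 171, 171, 172, 171, 169, 173, 172, 171, 170, 171, 171, 172, 170, 170, 170, 171, 171, 172, 172, 171, 169, 163, 162, 164, 155, 131, 106, 77, 60, 62, 64, 61, 61, 58, 61, 61, 62, 59, 50, 60, 64, 60, 63]
[89, 54, 32, 25, 28, 29, 26, 28, 60, 64, 61, 64, 108, 153, 157, 157, 163, 170, 170, 171, 172, 170, 172, 170, 170, 171, 172, 172, 171, 171, 172, 174, 173, 174, 174, 174, 175, 175, 175, 174, 172, 172, 176, 173, 172, 172, 172, 173, 170, 173, 171, 171, 171, 172, 169, 171, 172, 170, 170, 170, 169, 172, 172, 173, 170, 172, 172, 171, 172, 172, 173, 170, 162, 163, 163, 130, 73, 59, 63, 60, 37, 25, 25, 26, 27, 32, 50, 86, 102, 101]
```

Emit:
play_rows(travel=[[0.7,-0.02,0],[0.7,-0.02,0],[0.65,-0.02,0],[0,0,0.7],[0,0,0.7],[0,0,0.25],[0,0,0.08],[0,0,0]], twist=[0,0,0,0,0,0,0,0])

```text
t: 23.08
eef_pos: [0.6038, 0.1876, 0.056]
ee_rot: [-3.142, -0.0, -1.596]
force: [-0.4, -0.4, 0.1]
width: 0.0426
gripper_force: 15.0
```

Emit:
play_rows(travel=[[0,0,0.02],[0,0,0],[0,0,0]], twist=[0,0,0])

```text
t: 23.45
eef_pos: [0.6038, 0.1874, 0.0558]
ee_rot: [-3.141, 0.0, -1.597]
force: [-1.2, 0.3, 0.2]
width: 0.043
gripper_force: 15.0
```

Emit:
play_rows(travel=[[0,0,0.03],[0,0,0]], twist=[0,0])

```text
t: 23.7
eef_pos: [0.6037, 0.1873, 0.0547]
ee_rot: [3.142, -0.0, -1.597]
force: [0.3, 0.2, -0.7]
width: 0.0426
gripper_force: 15.0
```

Emit:
play_rows(travel=[[0,0,0],[0,0,0],[0,0,0],[0,0,0],[0,0,-0.8],[0,0,-0.9],[-0.7,0,-0.2],[-0.7,0,0]], twist=[0,0,0,0,0,0,0,0], fingers=0.8)

```text
t: 24.7
eef_pos: [0.6047, 0.2235, 0.1024]
ee_rot: [-3.141, 0.001, -1.597]
force: [-0.1, 0.2, -1.0]
width: 0.0705
gripper_force: 0.0
```

Emit:
play_rows(travel=[[-0.7,0,0],[0,0,0],[0,0,0]], twist=[0,0,0])

```text
t: 25.08
eef_pos: [0.6046, 0.24, 0.1015]
ee_rot: [3.141, -0.001, -1.596]
force: [1.0, -0.6, -1.0]
width: 0.07
gripper_force: 0.0
```

```bash
python3 e.py heart_face .063 w12.png;python3 e.py magnet_back .055 w13.png
```

```text
25.075 [0.6046 0.24   0.1015] [ 3.141e+00 -1.000e-03 -1.596e+00]
0.96 ell [258.1 148.2] [60.3 60.9] [0.6043 0.1885 0.063 ] edges x 0.604 0.0441 y 0.189 0.043 rows 118 178
25.175 [0.6049 0.2395 0.1019] [ 3.141 -0.    -1.597]
```

The heart sits at (.604,.189), centred on the magnet. Next I'll close the fingers and go down behind the tray knob.

Emit:
play_rows(travel=[[-0.96,0,0],[-0.96,0,0],[-0.96,0,0],[0,0,0],[0,0,0],[0,0,0],[0,0,0],[0,0,0]], twist=[0,0,0,0,0,0,0,0], fingers=0)

```text
t: 26.28
eef_pos: [0.607, 0.3114, 0.1024]
ee_rot: [-3.141, 0.0, -1.597]
force: [-0.2, -0.0, 0.0]
width: 0.0008
gripper_force: 0.0
```

Emit:
play_rows(travel=[[0,0,0.65],[0,0,0.65],[0,0,0.6],[0,0,0],[0,0,0]], twist=[0,0,0,0,0])

```text
t: 26.9
eef_pos: [0.6071, 0.3119, 0.0548]
ee_rot: [-3.141, -0.0, -1.597]
force: [-0.3, -0.3, -0.3]
width: 0.0004
gripper_force: 0.0
```

Emit:
play_rows(travel=[[0.2,0,0],[0.2,0,0],[0.3,0,0],[0.5,0,0],[0.5,0,0],[0.5,0,0],[0.5,0,0],[0.5,0,0]], twist=[0,0,0,0,0,0,0,0])

```text
t: 27.9
eef_pos: [0.6049, 0.2309, 0.0549]
ee_rot: [-3.141, 0.0, -1.597]
force: [0.3, 2.7, 1.2]
width: 0.0002
gripper_force: 1.1
```

Emit:
play_rows(travel=[[0.5,0,0],[0.4,0,0],[0.3,0,0],[0.2,0,0],[0.2,0,0],[0,0,0]], twist=[0,0,0,0,0,0])

```text
t: 28.65
eef_pos: [0.6034, 0.1912, 0.0545]
ee_rot: [3.141, -0.001, -1.597]
force: [-0.6, -1.2, -1.0]
width: 0.0006
gripper_force: 0.0
```

Emit:
play_rows(travel=[[0.1,0,0],[0.1,0,0],[0.1,0,0],[0,0,0]], twist=[0,0,0,0])

```text
t: 29.15
eef_pos: [0.6035, 0.1853, 0.0546]
ee_rot: [-3.142, 0.001, -1.597]
force: [-1.6, 6.4, -0.9]
width: 0.0003
gripper_force: 3.2
```

Emit:
play_rows(travel=[[0.1,0,0],[0.05,0,0],[0,0,0]], twist=[0,0,0])

```text
t: 29.52
eef_pos: [0.6036, 0.1847, 0.0547]
ee_rot: [-3.14, 0.005, -1.596]
force: [-4.8, 18.5, -2.9]
width: 0.0004
gripper_force: 9.5
```

The push force rose to 18 N at the stop, so the tray is home. I'll back off and rise, then locate the grip bar.

Emit:
play_rows(travel=[[-0.3,0,0],[-0.1,0,-0.5],[0,0,-1],[0,0,-1],[0,0,-1],[0,0,-1],[0,0,-1],[0,0,-1]], twist=[0,0,0,0,0,0,0,0])

```text
t: 30.52
eef_pos: [0.6039, 0.1897, 0.2192]
ee_rot: [-3.141, -0.0, -1.597]
force: [-0.3, 0.2, -0.9]
width: 0.0003
gripper_force: 0.0
```

Emit:
play_rows(travel=[[0,0,-1],[0,0,-1],[0,0,-1],[0,0,-1],[0,0,0],[0,0,0]], twist=[0,0,0,0,0,0])

```text
t: 31.28
eef_pos: [0.6035, 0.19, 0.3173]
ee_rot: [3.141, -0.0, -1.597]
force: [-0.3, -0.3, -0.3]
width: 0.0006
gripper_force: 0.0
```

Run:
```python
from h import *
f=wrist('w14.png');s=arm.get_state();print(s['t'],np.round(s['eef_pos'],4),np.round(s['force'],1))
for n in ('handle_grip','heart_face','tray_knob'):
  for d in models.silhouettes(n,'wrist')[:2]: print(n,round(d['confidence'],2),np.round(d['extent']),np.round(cen(d)),ray(f,cen(d),{'handle_grip':.282,'heart_face':.063,'tray_knob':.079}[n]).round(4))
t=grab('top','top1.png'); a=cv2.imread('pics/top0.png')
P=lambda x,y,z:ray(t,((x+.5)/3.2-.5+120,(y+.5)/3.2-.5+120),z)
print('grip top-cam',P(353,263,.285),'ends',P(311,261,.285),P(396,263,.285))
g=cv2.cvtColor(a,cv2.COLOR_BGR2GRAY)[192:212,212:256]; print(g[::1,::2])
for n in ('tray_knob','handle_grip'):
  for d in models.silhouettes(n,'scene')[:1]: print(n)
```

```text
31.325 [0.6034 0.19   0.3168] [ 0.1 -0.1 -0.1]
handle_grip 0.61 [300.  58. 286. 117.] [333.  57.] [0.553  0.0812 0.282 ]
tray_knob 0.68 [260. 119.  49.  84.] [261. 119.] [0.5993 0.1191 0.079 ]
grip top-cam [0.49611334 0.07681524 0.285     ] ends [0.49750996 0.1201489  0.285     ] [0.49680625 0.03249346 0.285     ]
[[ 92 110  93  82  81  75  73  78  82 148 126  88  54  76  83  86  87  84
  111 162 160 155]
 [ 88  88  88  88  87  88 119  86  90 149 125  87  54  81  81  84  86  81
  118 169 161 154]
 [ 84  87  98 101  96  95 152  87  93 150 123  83  52  58  86  86 103  85
  108 152 158 153]
 [ 72  79  99 101  92  85 124  76  82 151 119  79  54  64 101  94 120  90
   87  99 158 156]
 [114 119 122  88  76  71  57  63  66 151 116  73  52  64 102  93 104  91
   81  99 160 161]
 [155 158 156 112  63  66  64  63  74 151 118  71  48  55  78  77  76  84
   68 105 160 161]
 [158 154 150  94  33  35  50  47  63 121  99  57  45  44  64  65  72  73
   76 139 161 161]
 [158 155 134  37  35  33  34  31  37  33  42  29  36  29  29  31 100 121
  125 165 159 161]
 [157 159 114  40  39  37  40  37  39  3
[... 398 characters left out ...]
 95  95
  105 154 162 156]
 [159 157 154 139 134 122 125 116 114 114 115 111 104 104  55  57  94  96
  106 156 158 155]
 [157 160 158 159 156 154 156 163 161 160 161 159 150 150 119 122 127 128
  132 159 155 155]
 [157 159 159 160 159 152 155 161 161 161 165 160 155 156 156 159 159 159
  157 157 154 158]
 [159 158 157 162 158 152 156 157 160 161 166 161 159 160 158 160 160 157
  150 156 154 161]
 [160 158 156 161 158 154 156 154 160 160 162 160 158 163 158 163 164 155
  148 155 158 160]
 [162 156 158 159 157 157 153 155 159 159 159 159 159 163 154 163 165 157
  151 154 161 159]
 [162 156 163 158 155 157 153 155 160 155 158 159 159 159 152 159 162 159
  152 155 160 161]]
tray_knob
handle_grip
```

Emit:
play_rows(travel=[[0.95,0.79,0],[0.95,0.79,0],[0.95,0.79,0],[0.95,0.79,0],[0.95,0.8,0],[0,0,0.5],[0,0,0],[0,0,0]], twist=[0,0,0,0,0,0,0,0])

```text
t: 32.62
eef_pos: [0.5022, 0.0749, 0.3045]
ee_rot: [3.141, -0.001, -1.596]
force: [-0.3, -0.3, -0.0]
width: 0.0009
gripper_force: 0.0
```

Emit:
play_rows(travel=[[0,0,0.2],[0,0,0.2],[0,0,0.2],[0,0,0]], twist=[0,0,0,0])

```text
t: 33.12
eef_pos: [0.5015, 0.0744, 0.2892]
ee_rot: [3.141, -0.0, -1.597]
force: [0.4, 0.6, -0.1]
width: 0.0003
gripper_force: 0.0
```

Emit:
play_rows(travel=[[0,0.2,0.38],[0,0.2,0.38],[0,0.17,0.4],[0,0.17,0.4],[0,0.13,0.41],[0,0.13,0.41],[0,0,0]], twist=[0,0,0,0,0,0,0])

```text
t: 34.0
eef_pos: [0.476, 0.0749, 0.2301]
ee_rot: [3.141, -0.0, -1.597]
force: [-5.3, 0.7, 4.5]
width: 0.0005
gripper_force: 2.5
```

Emit:
play_rows(travel=[[0,0.09,0.42],[0,0.09,0.42],[0,0.04,0.43],[0,0.04,0.3],[0,0,0.15],[0,0,0]], twist=[0,0,0,0,0,0])

```text
t: 34.75
eef_pos: [0.4698, 0.0752, 0.1875]
ee_rot: [3.141, -0.0, -1.597]
force: [-6.6, 2.3, 7.8]
width: 0.0004
gripper_force: 3.8
```

Emit:
play_rows(travel=[[0,0.03,0.15],[0,0.03,0.15],[0,0.03,0.08],[0,0,0]], twist=[0,0,0,0])

```text
t: 35.25
eef_pos: [0.4691, 0.0753, 0.1792]
ee_rot: [-3.139, -0.0, -1.596]
force: [-3.0, -1.6, 10.0]
width: 0.0004
gripper_force: 4.9
```

Run:
```python
from h import *
f=wrist('w15.png')
for v in range(120,240,6): print(v,[int(x) for x in cv2.imread('pics/w15.png')[v,180:340:8].mean(1)])
for d in models.silhouettes('handle_grip','wrist')[:1]: print(d['confidence'],d['extent'],ray(f,cen(d),.17))
```

```text
120 [126, 120, 117, 119, 117, 120, 115, 113, 159, 208, 210, 231, 231, 231, 234, 232, 234, 234, 236, 236]
126 [70, 124, 120, 121, 114, 112, 110, 115, 121, 201, 199, 225, 231, 231, 229, 232, 233, 235, 235, 235]
132 [57, 70, 117, 113, 118, 125, 109, 117, 121, 118, 212, 223, 230, 229, 231, 197, 200, 237, 236, 235]
138 [58, 70, 123, 113, 119, 114, 115, 122, 119, 121, 119, 177, 232, 231, 241, 150, 150, 145, 236, 233]
144 [75, 72, 126, 120, 121, 120, 122, 116, 112, 118, 119, 141, 143, 146, 147, 150, 151, 236, 230, 232]
150 [65, 68, 119, 120, 120, 117, 120, 121, 115, 113, 122, 138, 148, 157, 151, 152, 150, 232, 228, 231]
156 [64, 66, 121, 118, 117, 112, 118, 110, 118, 113, 115, 234, 223, 230, 145, 146, 143, 238, 230, 228]
162 [66, 46, 114, 117, 112, 109, 119, 121, 114, 89, 90, 190, 237, 238, 145, 150, 141, 230, 228, 229]
168 [68, 42, 92, 117, 113, 113, 120, 118, 28, 32, 35, 28, 63, 237, 142, 142, 143, 195, 233, 233]
174 [64, 45, 67, 115, 120, 115, 118, 121, 27, 28, 32, 34, 43, 237, 145, 148, 144, 236, 237, 232]
180 [67, 62, 51, 116, 116, 120, 123, 115, 27, 33, 32, 31, 16, 243, 149, 148, 145,
[... 237 characters left out ...]
117, 119, 117, 29, 37, 34, 36, 20, 147, 241, 240, 219, 230, 229, 199]
204 [64, 82, 66, 197, 120, 115, 115, 113, 26, 31, 27, 30, 48, 145, 147, 233, 208, 230, 228, 227]
210 [104, 76, 73, 195, 189, 116, 110, 116, 30, 35, 34, 34, 60, 137, 135, 183, 225, 226, 224, 125]
216 [157, 80, 83, 196, 198, 110, 114, 120, 29, 34, 37, 34, 35, 140, 135, 128, 126, 211, 119, 130]
222 [95, 88, 88, 159, 165, 161, 108, 105, 29, 28, 34, 24, 84, 129, 122, 120, 118, 123, 122, 135]
228 [31, 33, 31, 31, 35, 36, 31, 33, 33, 52, 31, 103, 36, 30, 34, 32, 33, 32, 33, 34]
234 [32, 37, 31, 34, 30, 33, 32, 31, 34, 54, 30, 109, 31, 33, 33, 30, 32, 33, 36, 34]
0.94 [140.2, 232.6, 280.5, 139.8] [0.54010023 0.06275506 0.17      ]
```

The bar is centred under the tips, at columns 243–278 against a tool centre of 258. Next I'll press on to the stop.

Emit:
play_rows(travel=[[0,0,0.12],[0,0,0],[0,0,0]], twist=[0,0,0])

```text
t: 35.72
eef_pos: [0.469, 0.0753, 0.1762]
ee_rot: [-3.139, 0.0, -1.596]
force: [-4.4, -0.7, 11.3]
width: 0.0007
gripper_force: 5.4
```

Emit:
play_rows(travel=[[0,0,0.1],[0,0,0],[0,0,0]], twist=[0,0,0])

```text
t: 36.1
eef_pos: [0.469, 0.0752, 0.175]
ee_rot: [-3.139, 0.0, -1.596]
force: [-9.3, -0.9, 22.8]
width: -0.0001
gripper_force: 11.1
```

Emit:
play_rows(travel=[[0,0,0.03],[0,0,0],[0,0,0],[0,0,0],[0,0,0],[0,0,0]], twist=[0,0,0,0,0,0])

```text
t: 36.85
eef_pos: [0.469, 0.0753, 0.1748]
ee_rot: [-3.138, 0.0, -1.596]
force: [-12.8, -0.7, 26.7]
width: 0.0008
gripper_force: 13.6
```

```bash
python3 -c "
from h import *
s=arm.get_state();print(s['eef_pos'],s['force'],s['gripper_force']);print(arm.job_done())"
```

```text
[0.4690196  0.07527439 0.17475494] [-12.7932544   -0.66531506  26.71331824] 13.604860603809357
the job is handed in; nothing more can be done
None
```

I handed the job in at about 37 s: the heart picture is on the magnet in the nest, the tray is against its stop, and the closed fingers hold the handle down on its stop with about 27 N; the judge returned no result, and I did not re-check the stack after the tray went under the ram.

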